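# Tip the stock cart out into the tray

## Robot

A 7-joint arm with a two-finger parallel gripper is mounted at the origin on the work surface. World frame = base frame: x ahead of the robot, y to its left, z up, the work surface at z = 0. Lengths are in m, angles in rad, forces in N, time in s.
With the tool pointing down it reaches from about 0.425 to 0.925 m from the base axis. Payload 6.8 kg.
Tool frame: the origin (TCP) lies on the centre line of the jaws, within the pads' length; the fingertips stand 14 mm ahead of it and the grasp point (between the pads) lies 5 mm behind it (r.nose_length is the distance from the TCP to the fingertips, in m); z points along the fingers, y is the direction in which the jaws open and shut (so a half turn about z gives the same grasp; the last joint's range is limited). The gripper opens to 85 mm and grips with 20 to 120 N. Pads are 22 mm wide; open, the fingers measure 114 mm over their backs; the gripper's body (76 mm by 85 mm) begins 54 mm behind the grasp point. The pads swing forward as they close: fully open they stand 13 mm farther back than shut.
Start: joints at [-1.345, 0.477, 0.022, 1.555, -0.011, 1.109, -0.083], TCP at [0.221, 0.638, 0.245] pointing down, gripper open.
Joint ranges: [-2.96, 2.96], [-0.34, 2.1], [-1.41, 1.46], [0.24, 2.44], [-1.37, 4.51], [0.17, 1.92], [-2.96, 2.96]. Speed limits (rad/s): [2.39, 2.39, 3.14, 3.14, 3.14, 3.14, 3.14].

## Interface

Orientations are given as a rotation vector (axis times angle).
In Python, from bench import r, imaging, look_for, outline_of gives the robot as it stands. The module is installed in compiled form; this text tells all that it offers.
- The arm moves only by the tool carry_out, never from a script. Its arguments are lists of equal length, an entry for each row: "offset": the shift along the tool's x, y, z as a fraction of full scale, a list of three; "turn": the turn, a rotation vector about the tool's x, y, z as a fraction of full scale, a list of three. A call has 1 to 8 rows; each row is the pose to reach, as a shift and turn from the pose commanded when the call began, along the tool's axes at that moment; what a row does not reach only later rows make up. Full scale, the value 1, is 0.5 m for a shift and 1.5 rad for a turn. A row lasts 1/10 s, in which the tool goes at most 50 mm and 8.59 degrees, less where a joint would pass 70% of its speed; a pose out of reach is approached as far as the arm can. A call with a number of a shift or a turn outside -1 to 1 is refused whole. A call with a gripper value outside its range is refused whole. "hand" is the closure, from 0 (fully open) to 1 (shut), set as the call begins (left out, the last holds). The fingers move at their own pace and stop on an object; "force" is the grip in N (left out, the last holds). Time passes only in rows, so rows that repeat a pose let the fingers close. It gives the time, the measured TCP pose, the force and the opening at its end, in the units of the state.
- r.get_obs(): the state, without advancing time (a new reading comes with each control period).
- imaging.grab_frame(name): name is "scene" or "side" or "wrist"; returns a dict with "pixels" (480x640x3 uint8, red, green, blue), "fx", "fy", "cx", "cy" (pixels), "k1" (the pictures are not rectified: a ray, as slopes to the right and down, at radius r is drawn at 1 + k1 r^2 times it, then the intrinsics apply), "R" (3x3) and "t" (3): a world point X has camera coordinates R X + t. Camera axes: x right, y down, z forward; pixel columns grow to the right and rows downward; lengths in m; the calibration is good to about 2 mm. A picture is of the moment at which its call begins. There is no depth.
- r.hand_in(): hands the job in, once; it reports no verdict.
Trained networks look in the newest picture that a camera, given by its name, has taken for a name from the list of things; names that differ only in an ending like _2 or _b are one class to them, and where a whole thing is asked for, a point or a joint stands for the part that bears it (a point fixed in the world has none). Each returns a list of dicts, best first, with "score" (0 to 1); they miss things now and then, are a little off and sometimes report something else, mostly with a low value. They report only what shows in the picture. A call takes as long as a camera call. They do not tell look-alikes from the thing itself.
- look_for(query, camera): "xyz" ([x, y, z] in m, in the coordinates of the camera as it stood for that picture, good to about 4 mm: the middle of the surface that is visible of it).
- outline_of(query, camera): "region" (480x640 bool, what is visible of it).
The state is a dict: "clock": time; "joints": joint angles; "qvel": joint speeds; "tau": joint torques, N m; "tcp_pos": TCP position; "orientation": TCP orientation; "contact_force": force on the tool from outside, world axes, zero at the start; "moment": the same for the moment, N m; "grip_width": finger opening in m.
Only numpy, scipy, OpenCV 4.12 (cv2) and the standard library are available. Lean on these libraries where they do the work, as an engineer would, in place of code of your own. Each camera call takes 0.05 s, during which the arm holds its last target. There are 200 camera calls.

## Task

Take the small tip cart by the handle bar at its back and lift it so that the cart tips forward over its wheels until all three gift cartons have slid out into the grey tray in front of it. Then lower the handle gently until the cart stands back on its legs, without letting it drop, and let go. Do not touch the cartons with the gripper, and leave the lantern, tape ring, gift box and mug where they are.

Things in the scene. Friction and masses are not known exactly. Their poses are not given: they have to be found in the camera images.
- cart (a joint): Tilt of the steel tip cart about its wheel axle (rad). 0: level on its two back legs, as at the start; grows as the handle is lifted and the front goes down, to a stop at 1.15. Slight friction; let go, it falls back to 0 by itself. The cartons slide out somewhere between 0.4 and 0.8, so tip it to about 1.1. Lifting takes less than 10 N at the bar, which can turn in a light grip (30 N).
- dock: Fixed plywood platform under the cart, 225 x 300 mm, 50 mm high; its brackets hold the axle, so the cart only tips and cannot roll or turn. Origin on the counter right below axle; x to the cart's front, z up. The cart's tub is 230 mm long, 172 mm wide, walls 4 mm thick and 60 mm high (40 near the front), open at the front.
- handle (a point): Middle of the level, straight round handle bar, 18 mm thick, at the cart's back: 240 mm behind the axle and 10 mm above it when level (120 mm above the counter; 0.33 m when tipped to 1.1). 100 mm of it is free between two end arms; 85 mm gap to the tub's back wall, whose top is 70 mm above the bar. Nothing lies under it. Axes turn with the cart: x to its front, y along the bar.
- axle (a point): Middle of the wheel axle, between the two rubber wheels (120 mm across), 110 mm above the counter; fixed in place. Same axes as handle; the handle moves on a circle about the y axis through this point.
- tray: Grey plastic tray fixed to the counter in front of the cart, 260 mm long (x, pointing away from the cart) by 270 mm wide (y). Origin: centre of its underside, on the counter. Floor and walls 6 mm thick; walls 70 mm high, but only 30 mm on the side next to the cart.
- carton_a_mid (a point): Plain cardboard gift carton with a paper band, about 70 x 55 x 50 mm; this point is its centre. At the start it lies loose on the cart's floor. Mass 0.08 to 0.23 kg.
- carton_b_mid (a point): Plain cardboard gift carton with a paper band, about 60 x 60 x 40 mm; this point is its centre. At the start it lies loose on the cart's floor. Mass 0.08 to 0.23 kg.
- carton_c_mid (a point): Plain cardboard gift carton with a paper band, about 55 x 80 x 45 mm; this point is its centre. At the start it lies loose on the cart's floor. Mass 0.08 to 0.23 kg.
- lantern: Bystander: brass lantern with glass sides, 85 mm square, 190 mm tall; origin at the centre of its underside.
- tape: Bystander: tape ring lying flat, 104 mm across, 48 mm high; origin at the centre of its underside.
- giftbox: Bystander: upright gift box, 110 x 90 mm, 120 mm tall; origin at the centre of its underside.
- mug: Bystander: white mug, 80 mm across, 95 mm tall; origin at the centre of its underside.
There are look-alikes about, which are no part of the job. Leave any turquoise look-alike of the part that bears carton_a_mid alone.

How it is judged:
By the outcome, as a careful person would: the job done as asked, in the order asked, and still so for the second after the job is handed in, with the robot touching nothing.
It also fails if it takes over 48 s, if anything falls off the work surface, if the arm or the gripper's body presses on something with over 40 N, if the wrist force passes 120 N, or if a joint passes its speed limit or range.

## Working session

There is one attempt and no reset: what is moved stays moved. The work goes in short steps, Python scripts to look and compute and a tool call to move; the robot and the scene stay as the last step left them, time stands still between calls to the robot, and variables do not carry over. Pictures are saved under pics/ and viewed, about 8 in all and at most 12, crops included, and the job is handed in when it is done.

Besides the shell and the picture viewer there is one more tool, called after "Request:" as name(argument=value, ...) on one line, values as JSON. carry_out: Moves the arm, as the interface text tells. Shift numbers are shares of 0.5 m and turn numbers shares of 1.5 rad, none past 1 either way. Its arguments: {"type":"object","properties":{"offset":{"type":"array","items":{"type":"array","items":{"type":"number","minimum":-1,"maximum":1}}},"turn":{"type":"array","items":{"type":"array","items":{"type":"number","minimum":-1,"maximum":1}}},"hand":{"type":"number"},"force":{"type":"number"}},"required":["offset","turn"]}

```bash
mkdir -p pics; ls; cat > h.py <<'E'
import numpy as np, cv2
from bench import r, imaging, look_for, outline_of
from scipy.spatial.transform import Rotation as Ro
def save(n,f): cv2.imwrite(f'pics/{n}.png',f['pixels'][:,:,::-1])
def ray(f,u,v):
    p=np.array([(u-f['cx'])/f['fx'],(v-f['cy'])/f['fy']]); q=p.copy()
    for _ in range(20): q=p/(1+f['k1']*(q@q))
    R=np.array(f['R']);t=np.array(f['t'])
    d=R.T@np.array([q[0],q[1],1]); return -R.T@t, d/np.linalg.norm(d)
def proj(f,X):
    c=np.array(f['R'])@X+np.array(f['t']); q=c[:2]/c[2]; q=q*(1+f['k1']*(q@q))
    return q[0]*f['fx']+f['cx'], q[1]*f['fy']+f['cy']
def onz(f,u,v,z):
    o,d=ray(f,u,v); return o+d*(z-o[2])/d[2]
def tri(*frs):
    A=np.zeros((3,3));b=np.zeros(3)
    for f,u,v in frs:
        o,d=ray(f,u,v);P=np.eye(3)-np.outer(d,d);A+=P;b+=P@o
    X=np.linalg.solve(A,b); return X,[np.subtract(proj(f,X),(u,v)).round(1) for f,u,v in frs]
def world(f,x): return np.array(f['R']).T@(np.array(x)-np.array(f['t']))
E
python3 - <<'E'
from h import *
np.set_printoptions(precision=3,suppress=True)
F={}
for c in('scene','side'):
    f=imaging.grab_frame(c);F[c]=f;save(c+'0',f); print(c,f['fx'],f['k1'],world(f,[0,0,0]))
    for q in('cart','handle','axle','dock','tray','carton_a_mid','lantern','tape','giftbox','mug'):
        for d in look_for(q,c)[:4]:
            w=world(f,d['xyz']); print(q,round(d['score'],2),w,np.round(proj(f,w)))
print(r.get_obs())
cv2.imwrite('pics/both0.png',np.hstack([cv2.resize(F[c]['pixels'][:,:,::-1],(400,300)) for c in F]))
E
```

```text
pics
scene 536.9934177241989 -0.040407150950061366 [ 1.115 -0.85   1.271]
cart 0.83 [ 0.553 -0.003  0.138] [331. 216.]
handle 0.74 [ 0.553 -0.003  0.144] [331. 214.]
handle 0.55 [0.502 0.088 0.172] [333. 182.]
axle 0.73 [ 0.472 -0.198  0.005] [271. 278.]
axle 0.68 [ 0.55  -0.003  0.139] [330. 215.]
dock 0.62 [ 0.598 -0.01   0.127] [343. 227.]
tray 0.68 [ 0.474 -0.197  0.006] [272. 278.]
carton_a_mid 0.86 [0.582 0.079 0.179] [355. 192.]
carton_a_mid 0.77 [ 0.788 -0.004  0.051] [402. 270.]
carton_a_mid 0.67 [0.705 0.287 0.052] [422. 195.]
carton_a_mid 0.58 [0.798 0.127 0.051] [426. 241.]
lantern 0.91 [0.592 0.464 0.094] [417. 141.]
lantern 0.32 [ 0.597 -0.01   0.131] [343. 226.]
tape 0.92 [0.353 0.452 0.031] [354. 133.]
giftbox 0.57 [ 0.539 -0.01   0.175] [325. 207.]
giftbox 0.45 [ 0.552 -0.003  0.145] [331. 214.]
mug 0.72 [ 0.543 -0.569  0.051] [201. 386.]
mug 0.64 [ 0.539 -0.007  0.175] [326. 206.]
mug 0.3 [ 0.601 -0.007  0.134] [345. 225.]
side 521.6911698591402 -0.08185554059397034 [ 0.477 -1.125  1.395]
cart 0.55 [ 0.531 -0.008  0.131] [304. 230.]
handle 0.62 [ 0.527 -0.012  0.129
[... 422 characters left out ...]
316. 201.]
carton_a_mid 0.6 [ 0.78  -0.009  0.048] [378. 242.]
lantern 0.74 [0.58  0.458 0.1  ] [309. 145.]
tape 0.98 [0.348 0.445 0.033] [251. 163.]
giftbox 0.98 [ 0.39  -0.605  0.119] [264. 413.]
mug 0.56 [ 0.544 -0.555  0.05 ] [322. 401.]
{'clock': 1.1, 'joints': array([-1.345,  0.477,  0.022,  1.555, -0.012,  1.109, -0.083]), 'qvel': array([ 0.001,  0.   ,  0.   ,  0.001, -0.001,  0.   ,  0.001]), 'tau': array([  0.   , -59.635,   1.607, -28.155,   0.012,   0.001,   0.   ]), 'tcp_pos': array([0.221, 0.638, 0.245]), 'orientation': array([-0.522, -3.098, -0.   ]), 'contact_force': array([ 0.415, -0.486,  0.348]), 'moment': array([-0.038,  0.007, -0.075]), 'grip_width': 0.08528352856620537}
```

```bash
python3 - <<'E'
import cv2
im=cv2.imread('pics/scene0.png')[80:380,180:500]
cv2.imwrite('pics/c1.png',cv2.resize(im,None,fx=2,fy=2,interpolation=3))
im=cv2.imread('pics/side0.png')[100:360,190:420]
cv2.imwrite('pics/c2.png',cv2.resize(im,None,fx=2.3,fy=2.3,interpolation=3))
E
```

```text
(no output)
```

View pics/c1.png

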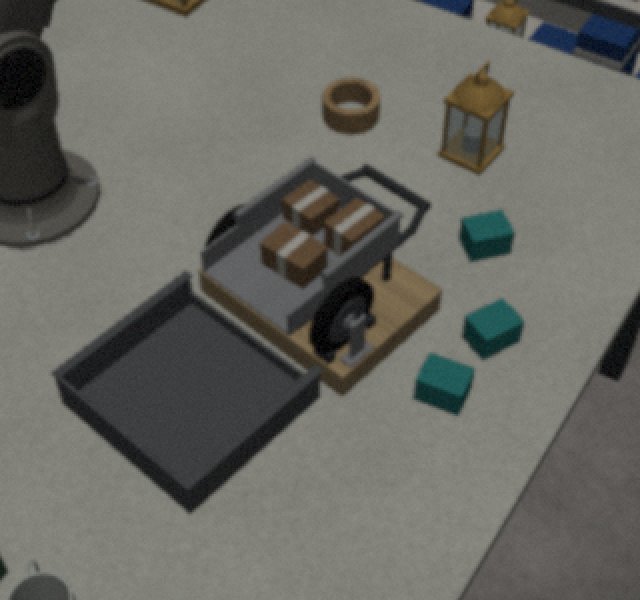

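View pics/c2.png

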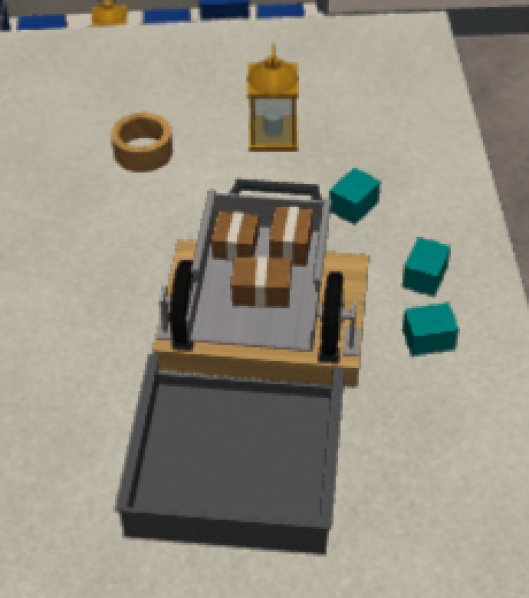

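```bash
python3 - <<'E'
from h import *
np.set_printoptions(precision=3,suppress=True)
s=imaging.grab_frame('scene');d=imaging.grab_frame('side')
P={}
for n,a,b in(('hL',(362.5,163.5),(291.7,179.1)),('hR',(394,182.5),(329.1,181.3)),('dFL',(281,216),(258.3,253)),('dFR',(351,268.5),(345.7,257.4)),('dBR',(400,225),(350,210.9))):
    P[n],e=tri((s,*a),(d,*b)); print(n,P[n],e)
    if n[0]=='d': print(onz(s,*a,.05),onz(d,*b,.05))
    else: print(onz(s,*a,.125),onz(d,*b,.125))
for n in (('hL','hR'),('dFL','dFR'),('dFR','dBR')):
    v=P[n[1]]-P[n[0]]; print(n,np.linalg.norm(v),np.degrees(np.arctan2(v[1],v[0])))
E
```

```text
hL [0.502 0.258 0.11 ] [array([-0. ,  0.1]), array([-0. , -0.1])]
[0.51  0.244 0.125] [0.502 0.241 0.125]
hR [0.634 0.222 0.124] [array([-0.1,  0.2]), array([-0. , -0.2])]
[0.634 0.222 0.125] [0.634 0.22  0.125]
dFL [ 0.375 -0.015  0.039] [array([-0.2,  0.9]), array([-0.2, -0.8])]
[ 0.38  -0.019  0.05 ] [ 0.376 -0.027  0.05 ]
dFR [ 0.663 -0.071  0.051] [array([ 0.2, -0.9]), array([0.2, 0.8])]
[ 0.664 -0.074  0.05 ] [ 0.663 -0.067  0.05 ]
dBR [0.703 0.145 0.047] [array([-0. ,  0.1]), array([-0. , -0.1])]
[0.704 0.143 0.05 ] [0.703 0.141 0.05 ]
('hL', 'hR') 0.13693129625082154 -15.431426204470034
('dFL', 'dFR') 0.29449806119348737 -11.125811953405055
('dFR', 'dBR') 0.219666482678438 79.56901611908908
```

Candidates seen: the handle bar at the cart's back, scene (362–394, 163–183); brown banded cartons inside the tub at scene (335,182), (357,192) and (327,206). The turquoise boxes at scene (422,195), (426,241) and (402,270) are look-alikes to leave alone. The grey tray is at (272,278). I'm taking the bar and will check it with a wrist close-up from above.

Request:
carry_out(offset=[[-0.046,-0.027,-0.01],[-0.12,-0.07,-0.03],[-0.2,-0.118,-0.05],[-0.285,-0.166,-0.06],[-0.37,-0.215,-0.07],[-0.45,-0.263,-0.07],[-0.53,-0.311,-0.07],[-0.61,-0.359,-0.07]], turn=[[0,0,-0.02],[0,0,-0.04],[0,0,-0.06],[0,0,-0.08],[0,0,-0.1],[0,0,-0.1],[0,0,-0.1],[0,0,-0.1]], hand=0)

```text
clock: 2.0
tcp_pos: [0.4516, 0.3666, 0.2807]
orientation: [0.288, 3.128, 0.001]
contact_force: [1.1, 0.8, 0.8]
grip_width: 0.0855
```

Request:
carry_out(offset=[[-0.08,-0.06,0],[-0.15,-0.12,0],[-0.21,-0.17,0],[-0.25,-0.2,0],[-0.28,-0.224,0],[-0.28,-0.224,0]], turn=[[0,0,0],[0,0,0],[0,0,0],[0,0,0],[0,0,0],[0,0,0]])

```text
clock: 2.6
tcp_pos: [0.5695, 0.2292, 0.2804]
orientation: [0.297, 3.126, -0.002]
contact_force: [-0.2, 0.2, 0.2]
grip_width: 0.0853
```

```bash
python3 - <<'E'
from h import *
np.set_printoptions(precision=3,suppress=True)
f=imaging.grab_frame('wrist');save('w1',f);o=r.get_obs()
print(o['tcp_pos'],o['orientation'],o['joints'],world(f,[0,0,0]))
for q in('handle','cart'):
    for d in look_for(q,'wrist')[:3]:
        w=world(f,d['xyz']); print(q,round(d['score'],2),w,np.round(proj(f,w)))
print([np.round(proj(f,np.array(x))) for x in([.568,.233,.12],[.502,.25,.12],[.634,.222,.12])])
E
```

```text
[0.568 0.231 0.28 ] [ 0.293  3.128 -0.   ] [-0.634  0.347  0.19   1.68  -0.071  1.121  0.96 ] [0.497 0.242 0.41 ]
handle 0.61 [0.54  0.134 0.14 ] [174. 216.]
cart 0.97 [0.542 0.139 0.136] [184. 217.]
[array([330., 222.]), array([337., 122.]), array([332., 309.])]
```

View pics/w1.png

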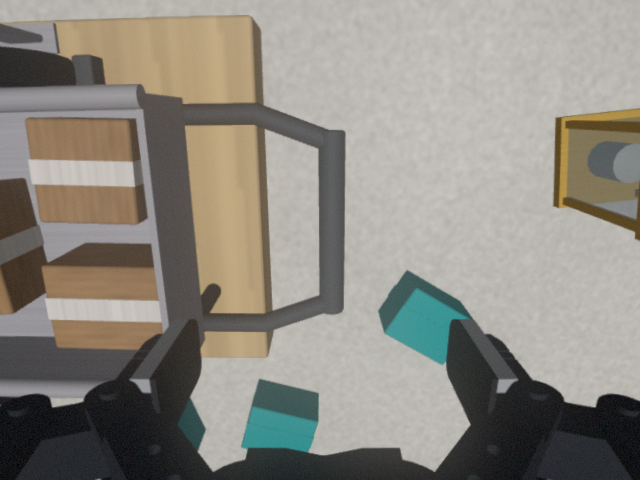

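The wrist view shows the bar from (332,135) to (331,310), its middle at about (332,222). That agrees with my two-view estimate. The nearest turquoise box is at (425,315), well off to the side.

```bash
python3 - <<'E'
from h import *
np.set_printoptions(precision=3,suppress=True)
s=imaging.grab_frame('scene');d=imaging.grab_frame('side');f=imaging.grab_frame('wrist')
a=onz(f,332.5,140,.12);b=onz(f,331.5,305,.12);v=b-a
print(a,b,np.linalg.norm(v),np.degrees(np.arctan2(v[1],v[0])))
print(tri((s,378.2,173),(d,310.4,180.2),(f,332,222)))
print(tri((s,362.5,163.5),(d,291.7,179.1),(f,332,133)),tri((s,394,182.5),(d,329.1,181.3),(f,331,311)))
E
```

```text
[0.51 0.25 0.12] [0.628 0.228 0.12 ] 0.11971196293350947 -10.390135551127944
(array([0.568, 0.24 , 0.116]), [array([-0.4,  0.1]), array([-0.3,  0. ]), array([1.5, 2.2])])
(array([0.504, 0.251, 0.116]), [array([-0.5,  0.1]), array([ 0.6, -0.1]), array([ 0.8, -1.6])]) (array([0.633, 0.227, 0.12 ]), [array([0.3, 0.3]), array([-0.4, -0.2]), array([-0.6,  0.6])])
```

Request:
carry_out(offset=[[0,0.01,0.03],[0,0.016,0.09],[0,0.016,0.16],[0,0.016,0.23],[0,0.016,0.285],[0,0.016,0.32],[0,0.016,0.332],[0,0.016,0.332]], turn=[[0,0,0],[0,0,0],[0,0,0],[0,0,0],[0,0,0],[0,0,0],[0,0,0],[0,0,0]])

```text
clock: 3.7
tcp_pos: [0.5682, 0.2407, 0.113]
orientation: [-0.287, -3.127, 0.002]
contact_force: [0.4, 0.1, -0.3]
grip_width: 0.0848
```

Request:
carry_out(offset=[[0,0,0],[0,0,0],[0,0,0],[0,0,0],[0,0,0],[0,0,0],[0,0,0],[0,0,0]], turn=[[0,0,0],[0,0,0],[0,0,0],[0,0,0],[0,0,0],[0,0,0],[0,0,0],[0,0,0]], hand=1, force=30)

```text
clock: 4.5
tcp_pos: [0.5686, 0.2349, 0.1148]
orientation: [-0.294, -3.125, 0.01]
contact_force: [-4.8, -12.0, 10.2]
grip_width: 0.0172
```

```bash
python3 - <<'E'
from h import *
np.set_printoptions(precision=3,suppress=True)
o=r.get_obs()
for k in('clock','tcp_pos','orientation','contact_force','grip_width','joints'):print(k,o[k])
f=imaging.grab_frame('wrist');save('w2',f)
yaw=np.radians(-10.4); fx=np.array([np.sin(yaw),-np.cos(yaw),0])  # cart front
print('front',fx)
p0=o['tcp_pos'];T=Ro.from_rotvec(o['orientation']).as_matrix()
hx,hz=-.24,.01
for th in np.arange(0,1.16,.05):
    x=hx*np.cos(th)+hz*np.sin(th)-hx; z=-hx*np.sin(th)+hz*np.cos(th)-hz
    print(round(th,2),(T.T@(x*fx+np.array([0,0,z]))/.5).round(3))
E
```

```text
clock 4.5
tcp_pos [0.569 0.235 0.115]
orientation [-0.294 -3.125  0.01 ]
contact_force [ -4.798 -12.     10.171]
grip_width 0.017159794611319782
joints [-0.614  0.532  0.16   1.817 -0.106  0.807  0.981]
front [-0.181 -0.984  0.   ]
0.0 [0. 0. 0.]
0.05 [ 0.    -0.002 -0.024]
0.1 [ 0.    -0.005 -0.048]
0.15 [ 0.    -0.009 -0.071]
0.2 [ 0.    -0.014 -0.095]
0.25 [ 0.    -0.021 -0.118]
0.3 [ 0.    -0.028 -0.141]
0.35 [ 0.    -0.037 -0.163]
0.4 [ 0.    -0.047 -0.185]
0.45 [ 0.    -0.058 -0.206]
0.5 [-0.    -0.07  -0.227]
0.55 [-0.    -0.083 -0.247]
0.6 [-0.    -0.097 -0.267]
0.65 [-0.    -0.112 -0.286]
0.7 [-0.    -0.128 -0.304]
0.75 [-0.    -0.145 -0.321]
0.8 [-0.    -0.162 -0.337]
0.85 [-0.    -0.181 -0.353]
0.9 [-0.001 -0.2   -0.367]
0.95 [-0.001 -0.22  -0.381]
1.0 [-0.001 -0.24  -0.393]
1.05 [-0.001 -0.261 -0.405]
1.1 [-0.001 -0.283 -0.415]
1.15 [-0.001 -0.305 -0.424]
```

View pics/w2.png

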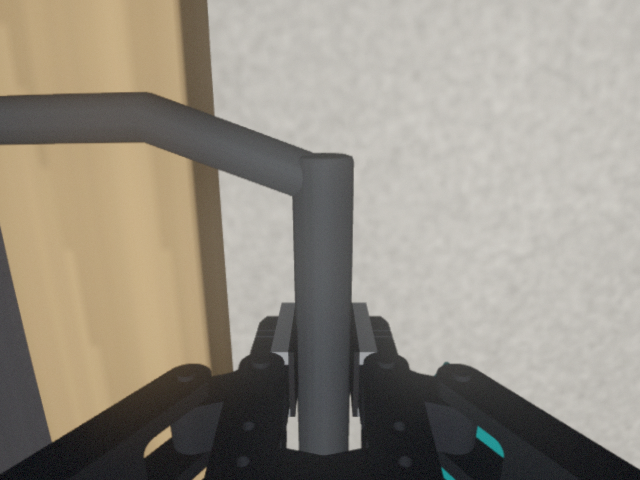

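The close-up shows the bar at (325,160–450) held squarely between both pads, and the end arm is clear of them. I'll start tipping, and take out the ~4 mm side bias as I go.

Request:
carry_out(offset=[[0,-0.002,-0.005],[0,-0.004,-0.014],[0,-0.007,-0.024],[0,-0.01,-0.038],[0,-0.013,-0.053],[0,-0.016,-0.067],[0,-0.019,-0.081],[0,-0.022,-0.095]], turn=[[0,0,0],[0,0,0],[0,0,0],[0,0,0],[0,0,0],[0,0,0],[0,0,0],[0,0,0]])

```text
clock: 5.35
tcp_pos: [0.5674, 0.2286, 0.1622]
orientation: [0.289, 3.128, -0.001]
contact_force: [3.4, -4.4, -6.1]
grip_width: 0.017
```

Request:
carry_out(offset=[[0,-0.004,-0.014],[0,-0.008,-0.027],[0,-0.0125,-0.041],[0,-0.0175,-0.055],[0,-0.023,-0.068],[0,-0.029,-0.081],[0,-0.035,-0.094],[0,-0.042,-0.107]], turn=[[0,0,0],[0,0,0],[0,0,0],[0,0,0],[0,0,0],[0,0,0],[0,0,0],[0,0,0]])

```text
clock: 6.15
tcp_pos: [0.5639, 0.2098, 0.2163]
orientation: [0.287, 3.127, 0.003]
contact_force: [5.5, 0.0, -6.1]
grip_width: 0.0167
```

Request:
carry_out(offset=[[0,-0.0075,-0.0125],[0,-0.0145,-0.025],[0,-0.0225,-0.037],[0,-0.0305,-0.049],[0,-0.0385,-0.061],[0,-0.0475,-0.0725],[0,-0.0565,-0.084],[0,-0.066,-0.095]], turn=[[0,0,0],[0,0,0],[0,0,0],[0,0,0],[0,0,0],[0,0,0],[0,0,0],[0,0,0]])

```text
clock: 6.95
tcp_pos: [0.5583, 0.1795, 0.2651]
orientation: [0.284, 3.125, 0.008]
contact_force: [5.2, 4.5, 0.4]
grip_width: 0.0168
```

Request:
carry_out(offset=[[0,-0.0095,-0.0105],[0,-0.02,-0.0205],[0,-0.03,-0.0305],[0,-0.0405,-0.04],[0,-0.052,-0.0495],[0,-0.0635,-0.0585],[0,-0.0745,-0.067],[0,-0.0865,-0.0755]], turn=[[0,0,0],[0,0,0],[0,0,0],[0,0,0],[0,0,0],[0,0,0],[0,0,0],[0,0,0]])

```text
clock: 7.75
tcp_pos: [0.551, 0.1402, 0.3046]
orientation: [0.28, 3.123, 0.016]
contact_force: [3.2, 10.1, 7.8]
grip_width: 0.017
```

Request:
carry_out(offset=[[0,-0.012,-0.0085],[0,-0.024,-0.016],[0,-0.036,-0.023],[0,-0.049,-0.03],[0,-0.0575,-0.0345],[0,-0.0665,-0.0385],[0,-0.075,-0.0425],[0,-0.075,-0.0425]], turn=[[0,0,0],[0,0,0],[0,0,0],[0,0,0],[0,0,0],[0,0,0],[0,0,0],[0,0,0]])

```text
clock: 8.55
tcp_pos: [0.544, 0.1027, 0.3268]
orientation: [0.281, 3.122, 0.016]
contact_force: [-0.6, 8.5, 13.5]
grip_width: 0.0168
```

```bash
python3 - <<'E'
from h import *
o=r.get_obs(); print(o['joints'].round(2),o['tcp_pos'],o['contact_force'])
s=imaging.grab_frame('scene');d=imaging.grab_frame('side')
g=lambda f,a,b,c,e:cv2.resize(f['pixels'][a:b,c:e,::-1],(400,400),interpolation=3)
cv2.imwrite('pics/t1.png',np.hstack([g(s,110,370,200,460),g(d,140,370,190,420)]))
E
```

```text
[-0.5   0.2   0.24  1.77 -0.06  1.17  1.15] [0.54399788 0.10268692 0.32679354] [-0.64254353  8.54802802 13.45477765]
```

View pics/t1.png

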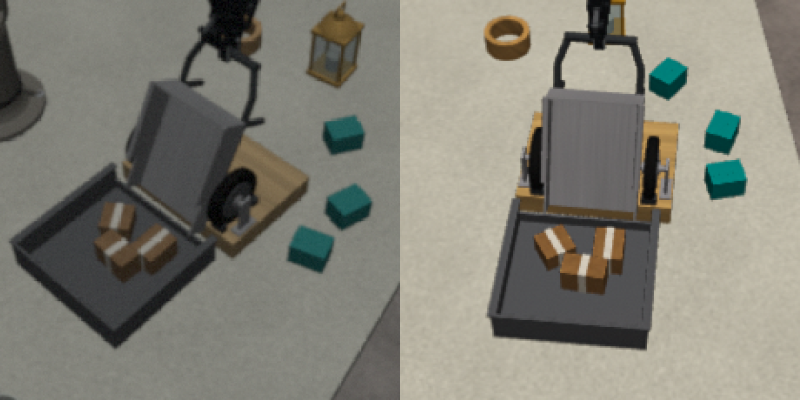

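All three cartons lie in the tray (side view about (555,243), (583,271) and (608,247)), and the tub floor is bare. Now I'll lower it along the reverse path.

Request:
carry_out(offset=[[0,0.0085,0.004],[0,0.0175,0.008],[0,0.026,0.0125],[0,0.039,0.0195],[0,0.051,0.0265],[0,0.063,0.034],[0,0.075,0.0425],[0,0.087,0.051]], turn=[[0,0,0],[0,0,0],[0,0,0],[0,0,0],[0,0,0],[0,0,0],[0,0,0],[0,0,0]])

```text
clock: 9.45
tcp_pos: [0.5516, 0.1438, 0.2994]
orientation: [0.283, 3.124, 0.009]
contact_force: [1.9, 4.3, 5.8]
grip_width: 0.0165
```

Request:
carry_out(offset=[[0,0.011,0.0085],[0,0.0225,0.0175],[0,0.034,0.027],[0,0.0445,0.0365],[0,0.0545,0.0465],[0,0.065,0.0565],[0,0.0745,0.067],[0,0.084,0.078]], turn=[[0,0,0],[0,0,0],[0,0,0],[0,0,0],[0,0,0],[0,0,0],[0,0,0],[0,0,0]])

```text
clock: 10.25
tcp_pos: [0.5589, 0.1829, 0.2582]
orientation: [0.286, 3.126, 0.004]
contact_force: [4.5, 3.0, 0.9]
grip_width: 0.0167
```

Request:
carry_out(offset=[[0,0.009,0.0115],[0,0.018,0.023],[0,0.026,0.035],[0,0.034,0.047],[0,0.042,0.059],[0,0.049,0.0715],[0,0.0565,0.084],[0,0.063,0.097]], turn=[[0,0,0],[0,0,0],[0,0,0],[0,0,0],[0,0,0],[0,0,0],[0,0,0],[0,0,0]])

```text
clock: 11.05
tcp_pos: [0.5643, 0.2122, 0.2086]
orientation: [0.288, 3.127, -0.0]
contact_force: [5.1, 1.7, 0.5]
grip_width: 0.0168
```

Request:
carry_out(offset=[[0,0.006,0.013],[0,0.012,0.026],[0,0.0175,0.039],[0,0.0225,0.053],[0,0.027,0.0665],[0,0.031,0.08],[0,0.035,0.094],[0,0.038,0.108]], turn=[[0,0,0],[0,0,0],[0,0,0],[0,0,0],[0,0,0],[0,0,0],[0,0,0],[0,0,0]])

```text
clock: 11.85
tcp_pos: [0.5674, 0.2303, 0.1541]
orientation: [-0.289, -3.128, 0.001]
contact_force: [5.7, 1.5, -1.0]
grip_width: 0.0166
```

Request:
carry_out(offset=[[0,0.002,0.01],[0,0.004,0.0195],[0,0.0055,0.028],[0,0.007,0.038],[0,0.008,0.0475],[0,0.009,0.057],[0,0.0095,0.062],[0,0.01,0.067]], turn=[[0,0,0],[0,0,0],[0,0,0],[0,0,0],[0,0,0],[0,0,0],[0,0,0],[0,0,0]])

```text
clock: 12.65
tcp_pos: [0.5683, 0.2347, 0.1206]
orientation: [-0.289, -3.128, 0.002]
contact_force: [5.4, -1.3, -1.2]
grip_width: 0.0169
```

Request:
carry_out(offset=[[0,0,0.002],[0,0,0.004],[0,0,0.006],[0,0,0.008],[0,0,0.01],[0,0,0.012],[0,0,0.013],[0,0,0.013]], turn=[[0,0,0],[0,0,0],[0,0,0],[0,0,0],[0,0,0],[0,0,0],[0,0,0],[0,0,0]])

```text
clock: 13.45
tcp_pos: [0.5684, 0.2349, 0.1175]
orientation: [-0.29, -3.128, -0.0]
contact_force: [-4.8, -6.4, 22.6]
grip_width: 0.017
```

Request:
carry_out(offset=[[0,0,-0.002],[0,0,-0.004],[0,0,-0.005],[0,0,-0.005]], turn=[[0,0,0],[0,0,0],[0,0,0],[0,0,0]])

```text
clock: 13.85
tcp_pos: [0.5683, 0.2349, 0.1177]
orientation: [-0.29, -3.128, 0.001]
contact_force: [-0.2, -4.5, 7.6]
grip_width: 0.0165
```

```bash
python3 - <<'E'
from h import *
s=imaging.grab_frame('scene');d=imaging.grab_frame('side')
a=s['pixels'][80:380,180:500,::-1];b=cv2.imread('pics/scene0.png')[80:380,180:500]
cv2.imwrite('pics/t2.png',cv2.resize(np.hstack([b[60:210,80:270],a[60:210,80:270]]),(800,316),interpolation=3))
E
```

```text
(no output)
```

View pics/t2.png

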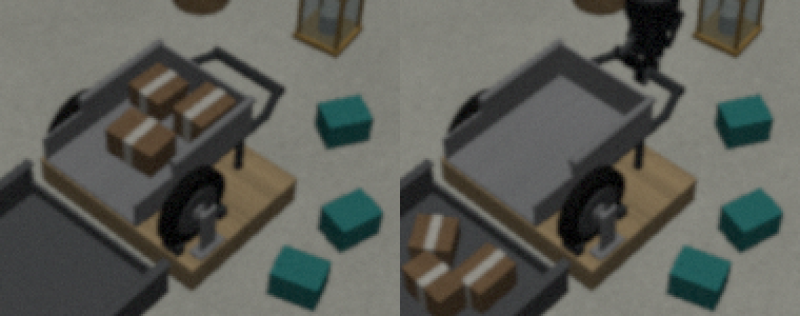

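Side by side with the start picture, the cart stands at the same pixels as at the start (tub corner (43,155), bar end (282,92)), so it's on its legs. I'll let go and rise straight up.

Request:
carry_out(offset=[[0,0,0],[0,0,0],[0,0,0],[0,0,0],[0,0,0],[0,0,0],[0,0,0],[0,0,0]], turn=[[0,0,0],[0,0,0],[0,0,0],[0,0,0],[0,0,0],[0,0,0],[0,0,0],[0,0,0]], hand=0)

```text
clock: 14.75
tcp_pos: [0.5683, 0.2357, 0.1173]
orientation: [0.288, 3.128, 0.0]
contact_force: [-1.1, -0.5, -0.5]
grip_width: 0.0853
```

Request:
carry_out(offset=[[0,0,-0.02],[0,0,-0.06],[0,0,-0.12],[0,0,-0.19],[0,0,-0.26],[0,0,-0.31],[0,0,-0.34],[0,0,-0.34]], turn=[[0,0,0],[0,0,0],[0,0,0],[0,0,0],[0,0,0],[0,0,0],[0,0,0],[0,0,0]])

```text
clock: 15.55
tcp_pos: [0.5693, 0.2361, 0.2899]
orientation: [0.288, 3.125, 0.004]
contact_force: [-0.1, -0.5, 0.3]
grip_width: 0.0856
```

```bash
python3 - <<'E'
from h import *
o=r.get_obs(); print(o['clock'],o['tcp_pos'],o['contact_force'],o['grip_width'])
s=imaging.grab_frame('scene');d=imaging.grab_frame('side')
cv2.imwrite('pics/t3.png',np.hstack([cv2.resize(f['pixels'][100:440,140:480,::-1],(400,400),interpolation=3) for f in(s,d)]))
E
```

```text
15.55 [0.56929047 0.23609461 0.2898625 ] [-0.10113887 -0.51641692  0.31248227] 0.08559862131412481
```

View pics/t3.png

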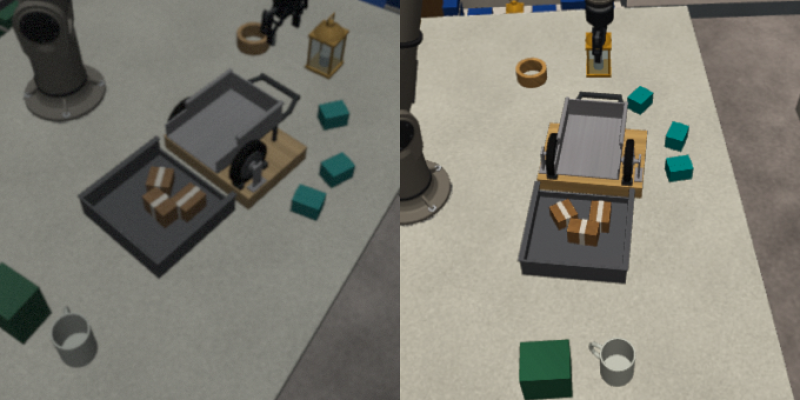

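The cart is level with an empty tub, and all three cartons lie in the tray (side view (563,213), (583,231) and (600,215)). The lantern, tape ring, gift box, mug and turquoise boxes are in place, and the gripper is free. Handing in.

```bash
python3 -c "
from bench import r
r.hand_in()"
```

```text
the job is handed in; nothing more can be done
```

The job is done and handed in; the last move ended at 15.6 s on the clock. I gripped the handle bar at 30 N and tipped the cart to about 1.1 rad, and all three cartons slid into the grey tray. I then lowered the cart the same way back onto its legs, let go and rose clear.

**Last checks:**
- **Cart:** it stood level, and its picture matched the start picture.
- **Cartons and other things:** all three cartons were in the tray. The lantern, tape ring, gift box, mug and turquoise boxes looked undisturbed; I judged these by eye and did not measure them again.
- **Gripper:** it was open and clear of everything, with contact force about 0 N.

**One disagreement:** on setting down, the tool met the legs at z = 0.1175 m, against 0.1148 m at the grasp. I put the roughly 3 mm down to the bar slipping slightly in the light grip. The upward force there peaked at about 23 N in the readings, and I eased it to about 8 N before letting go.

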